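Unlock and lift out a reagent cartridge for inspection

TASK

Swing the clamp lever off the reagent cartridge and leave it square out to the side (90 degrees from its locked position), pointing at the dark release mark on the deck. Then lift the cartridge by its fin straight up out of its pocket and hold it level and still above the pocket, its underside about 10 cm above the deck, so that its underside can be inspected; finish while holding it there. Leave the bottles and the wipes box alone.

Things in the scene. Friction and masses are not known exactly. Their poses are not given: they have to be found in the camera images.
- dock: White deck fixed to the bench, top face 30 mm above it, from -115 to +100 mm in own x, -205 to +80 mm in own y. Origin: on the bench below the pocket's centre; z up. Thin dark pocket walls (5 mm thick, 12 mm high above the deck) surround the cartridge's foot with 3 mm play. The clamp lever's steel post stands on the -x side.
- pocket (a point): Point at the centre of the cartridge pocket, on the deck's top face (30 mm above the bench), where the middle of the cartridge's underside rests. Axes as the dock.
- lever (a joint): Clamp lever angle, rad, about a vertical hinge: 0 locked (points along dock +x, over the cartridge, on the fin's -y side); grows clockwise seen from above, out towards dock -y. 1.571: square out to the side (along dock -y, at the release mark). Stop at 2.2. Starts at 0 to 0.35, where it blocks the cartridge. Stays where left; about 0.5 N at the knob moves it.
- lever_hinge (a point): Point on the lever's vertical hinge axis, 75 mm above the bench, at x -75, y -25 mm in the dock frame.
- lever_knob (a point): Centre of the upright black round knob near the lever's end, 14 mm in diameter, from 80 to 122 mm above the bench (this point: 101 mm), 140 mm from the hinge axis; moves with the lever. Can be gripped from above. Site x points along the lever, outward. The steel lever bar is 14 mm wide, 70 to 80 mm above the bench, 4 mm above the cartridge's body.
- release_mark (a point): Middle of the dark release mark, a 5 x 36 mm line on the deck's top face near its -y edge, 158 mm from the hinge axis; the lever points along it at 1.571 rad.
- cartridge_fin (a point): Centre of the fin on the loose grey cartridge. Body 100 (own x) x 65 (own y) x 36 mm high; in the middle of its top the fin, 50 mm long (own x), 12 thick (own y), 34 high. This point is 53 mm above the underside; seated, 83 mm above the bench (fin 66 to 100 mm). Centre of mass below the fin's centre; 0.2 to 0.42 kg. z up; seated, own x is nearly along dock x.
- wash_bottle_c (a point): Bystander: white capped bottle, 64 mm in diameter, 160 mm high, standing on the bench; this point is on its axis half-way up.
- reagent_bottle_c (a point): Bystander: small amber jar with a cap, 48 mm in diameter, 90 mm high, on the bench; this point is on its axis half-way up.
- wipes_box_c (a point): Bystander: blue wipes box 220 (own x) x 120 x 85 mm, on the bench; this point is its centre.
There are look-alikes about, which are no part of the job. Of the things like the part that bears cartridge_fin, leave any that is green, purple or turquoise; of the rest the smaller one is meant.

How it is judged:
By the outcome, as a careful person would: the job done as asked, in the order asked, and still so for the second after the job is handed in, while the arm keeps its last pose, push and grip.
It also fails if it takes over 61 s, if anything falls off the work surface, if the arm or the gripper's body presses on something with over 40 N, if the wrist force passes 120 N, or if a joint passes its speed limit or range.

ROBOT

A 6-joint arm with a two-finger parallel gripper is mounted at the origin on the work surface. World frame = base frame: x ahead of the robot, y to its left, z up, the work surface at z = 0. Lengths are in m, angles in degrees, forces in N, time in s.
With the tool pointing down it reaches from about 0.3 to 0.75 m from the base axis. Payload 8.5 kg.
Tool frame: the origin (TCP) lies on the centre line of the jaws, within the pads' length; the fingertips stand 14 mm ahead of it and the grasp point (between the pads) lies 5 mm behind it; z points along the fingers, y is the direction in which the jaws open and shut (so a half turn about z gives the same grasp; the last joint's range is limited). The gripper opens to 85 mm and grips with 20 to 120 N. Pads are 22 mm wide; open, the fingers measure 114 mm over their backs; the gripper's body (76 mm by 85 mm) begins 54 mm behind the grasp point. The pads swing forward as they close: fully open they stand 13 mm farther back than shut.
Start: joints at [53.955, 21.807, 74.336, -0, 83.858, -12.336], TCP at [0.221, 0.504, 0.245] pointing down, gripper open.
Joint ranges: [-178.18, 178.18], [-50.72, 133.34], [12.68, 142.11], [-81.47, 261.47], [9.98, 163.14], [-165.26, 165.26]. Speed limits (degrees/s): [136.94, 136.94, 180, 180, 180, 180].

INTERFACE

Orientations are given as a 3x3 rotation matrix whose columns are the frame's x, y, z axes.
In Python, from rig import env, optics, order, finder gives the robot as it stands.
- The arm moves only by the tool play_rows, never from a script. Its argument "commands" is a list of rows, each an object of numbers: "grip": the closure, from -1 (fully open) to 1 (shut); "x", "y", "z": the shift along the tool's x, y, z in m; "rx", "ry", "rz": the turn, a rotation vector about the tool's x, y, z in rad. A call has 1 to 12 rows; each row shifts and turns the commanded pose from where the row before left it, along the tool's axes as they then stand; what a row does not reach is not made up. A row lasts 1/8 s, in which the tool goes at most 62.5 mm and 10.7 degrees, less where a joint would pass 70% of its speed; a pose out of reach is approached as far as the arm can. A call is refused whole if a number of a shift passes 0.0625 or a number of a turn 0.188, either way. A call with a gripper value outside its range is refused whole. The fingers move at their own pace and stop on an object; "squeeze" is the grip in N (left out, the last holds). Time passes only in rows, so rows that do not move let the fingers close. It gives the time, the measured TCP pose, the force and the opening at its end, in the units of the state.
- env.observe(): the state, without advancing time (a new reading comes with each control period).
- optics.get_image(name): name is "side" or "top" or "wrist"; returns a dict with "color" (480x640x3 uint8, blue, green, red), "range_z" (480x640 float32, m along the optical axis (not along the pixel's ray), 0 where there is no reading), "fov_y" (degrees; the focal length in pixels is half the picture's height over the tangent of half this angle, whatever the lens; pixels are square), "cx", "cy" (the principal point, pixels), "dist_coeffs" ([k1, k2, p1, p2, k3] as OpenCV has them; the pictures are not rectified), "cam_to_world" (4x4, takes a point from camera to world coordinates). Camera axes: x right, y down, z forward; pixel columns grow to the right and rows downward; lengths in m; the calibration is good to about 2 mm. A picture is of the moment at which its call begins.
- order.close_job(): hands the job in, once; it reports no verdict.
Trained networks look in the newest picture that a camera, given by its name, has taken for a name from the list of things; names that differ only in an ending like _2 or _b are one class to them, and where a whole thing is asked for, a point or a joint stands for the part that bears it (a point fixed in the world has none). Each returns a list of dicts, best first, with "conf" (0 to 1); they miss things now and then, are a little off and sometimes report something else, mostly with a low value. They report only what shows in the picture. A call takes as long as a camera call. They do not tell look-alikes from the thing itself.
- finder.boxes_of(camera, thing): "point" ([x, y, z] in m, in world coordinates, good to about 4 mm: the middle of the surface that is visible of it).
The state is a dict: "time_s": time; "q": joint angles; "qvel": joint speeds; "joint_efforts": joint torques, N m; "position": TCP position; "tool_rot": TCP orientation; "ft_force": force on the tool from outside, world axes, zero at the start; "wrist_torque": the same for the moment, N m; "grip_width": finger opening in m.
Only numpy, scipy, OpenCV 4.12 (cv2) and the standard library are available. Lean on these libraries where they do the work, as an engineer would, in place of code of your own. Each camera call takes 0.05 s, during which the arm holds its last target.

## Working session

There is one attempt and no reset: what is moved stays moved. The work goes in short steps, Python scripts to look and compute and a tool call to move; the robot and the scene stay as the last step left them, time stands still between calls to the robot, and variables do not carry over. Pictures are saved under pics/ and viewed, and the job is handed in when it is done.

Besides the shell and the picture viewer there is one more tool, called after "Request:" as a command line: name --argument value ..., lists and objects as JSON in quotes. play_rows: Moves the arm, as the interface text tells. Its arguments: {"type":"object","properties":{"commands":{"type":"array"},"squeeze":{"type":"number"}},"required":["commands"]}

```bash
mkdir -p pics; ls
cat > h.py <<'E'
import numpy as np,cv2
from rig import env,optics,order,finder
def K(im):
    f=240/np.tan(np.radians(im["fov_y"])/2)
    return np.array([[f,0,im["cx"]],[0,f,im["cy"]],[0,0,1]])
def cloud(im):
    # world points of every pixel
    k=K(im);h,w=im["range_z"].shape
    u,v=np.meshgrid(np.arange(w),np.arange(h))
    p=cv2.undistortPoints(np.stack([u,v],-1).reshape(-1,1,2).astype(np.float64),k,np.array(im["dist_coeffs"],float)).reshape(h,w,2)
    z=im["range_z"].astype(float)
    P=np.stack([p[...,0]*z,p[...,1]*z,z,np.ones_like(z)],-1)@np.array(im["cam_to_world"]).T
    P=P[...,:3];P[z==0]=np.nan
    return P
E
python3 - <<'E'
from h import *
for c in ["side","top","wrist"]:
    im=optics.get_image(c);cv2.imwrite(f"pics/{c}0.png",im["color"])
    np.savez(f"pics/{c}0.npz",P=cloud(im),c=im["color"])
for t in ["dock","lever_knob","lever","cartridge_fin","release_mark","wash_bottle_c","reagent_bottle_c","wipes_box_c","lever_hinge"]:
    for c in ["top","side"]:
        try: print(t,c,[(np.round(d["point"],3).tolist(),round(d["conf"],2)) for d in finder.boxes_of(c,t)])
        except Exception as e: print(t,c,e)
print(env.observe())
E
```

```text
pics
dock top [([0.593, -0.033, 0.034], 0.91)]
dock side [([0.579, -0.055, 0.031], 0.87)]
lever_knob top [([0.61, 0.016, 0.079], 0.82)]
lever_knob side [([0.613, 0.012, 0.074], 0.6)]
lever top [([0.607, 0.019, 0.078], 0.59)]
lever side [([0.613, 0.015, 0.079], 0.72)]
cartridge_fin top [([0.829, 0.055, 0.038], 0.89), ([0.622, 0.052, 0.064], 0.87), ([0.368, -0.048, 0.032], 0.75), ([0.342, 0.137, 0.046], 0.7), ([0.797, 0.234, 0.05], 0.59)]
cartridge_fin side [([0.326, 0.121, 0.048], 0.8), ([0.61, 0.035, 0.065], 0.75), ([0.818, 0.042, 0.039], 0.75), ([0.786, 0.216, 0.046], 0.74), ([0.36, -0.059, 0.033], 0.62)]
release_mark top [([0.589, -0.029, 0.034], 0.88)]
release_mark side [([0.58, -0.05, 0.033], 0.85), ([0.595, -0.45, 0.085], 0.28)]
wash_bottle_c top []
wash_bottle_c side [([0.451, 0.331, 0.085], 0.88)]
reagent_bottle_c top [([0.655, 0.342, 0.092], 0.62)]
reagent_bottle_c side [([0.651, 0.337, 0.056], 0.64)]
wipes_box_c top [([0.622, -0.428, 0.089], 0.92)]
wipes_box_c side [([0.594, -0.452, 0.088], 0.6), ([0.614, 0.036, 0.066], 0.57)]
lever_hinge top [([0.591, -0.027, 0.03], 0.97), 
[... 166 characters left out ...]
35768e-04,
        8.38575566e+01, -1.23361456e+01]), 'qvel': array([ 0.13781365, -0.06765438, -0.06062989, -0.01866718,  0.10991005,
        0.02915993]), 'joint_efforts': array([ 2.36167052e-04, -4.48334706e+01, -2.31463838e+01, -1.84473697e-04,
        5.56858995e-04, -5.64315519e-05]), 'position': array([0.22111249, 0.50356909, 0.2453538 ]), 'tool_rot': array([[-9.15619518e-01,  4.02045889e-01,  2.52009764e-05],
       [ 4.02045890e-01,  9.15619517e-01,  5.31079088e-05],
       [-1.72268941e-06,  5.87585869e-05, -9.99999998e-01]]), 'ft_force': array([-0.55648195,  0.48119808, -0.32710492]), 'wrist_torque': array([ 0.00848622, -0.0277505 ,  0.03130747]), 'grip_width': 0.08548810739378404}
```

View pics/top0.png

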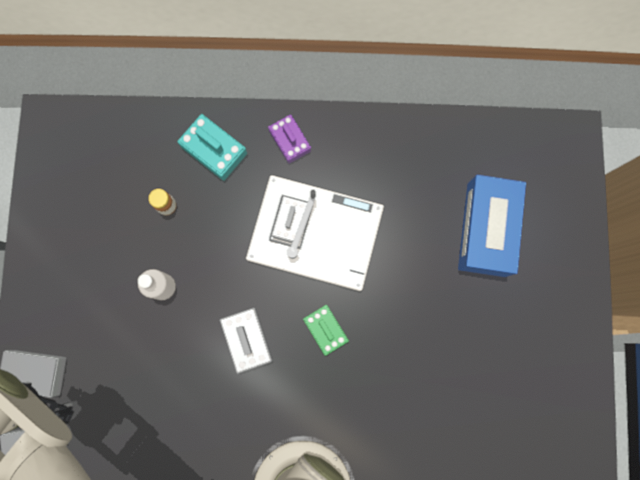

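View pics/side0.png

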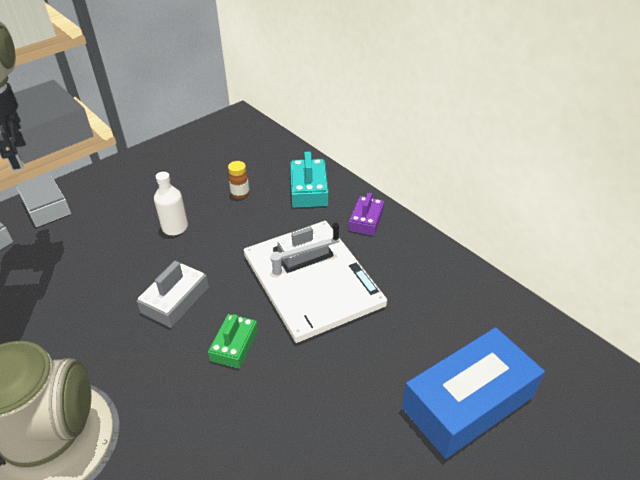

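The top picture shows the white deck with its corners at about (273,177), (383,207), (361,289) and (248,260). The post is at (293,253), the knob at (312,193), and the release mark at (357,271). The seated grey cartridge has its fin at (291,216). The larger grey one at (245,340) is a look-alike. Next I'll measure the dock frame.

Run:
```python
import numpy as np,cv2
from scipy.optimize import minimize
d=np.load("pics/top0.npz");P=d["P"];c=d["c"].astype(int)
x,y,z=P[...,0],P[...,1],P[...,2]
reg=(x>0.42)&(x<0.78)&(y>-0.25)&(y<0.17)
deck=reg&(abs(z-0.032)<0.012)&(c.min(2)>170)
n,lab,st,_=cv2.connectedComponentsWithStats(deck.astype(np.uint8))
k=1+np.argmax(st[1:,4]);m=(lab==k)
print("deck z",np.median(z[m]),st[k])
pts=P[m][:,:2].astype(np.float32)
r=cv2.minAreaRect(pts);print(r)
box=cv2.boxPoints(r);print(box)
# deck rect: dims 215(x) x 285(y)
from itertools import product
# edges
e=[box[(i+1)%4]-box[i] for i in range(4)]
# knob / fin / lever points
for nm,cond in [("lever70-90",reg&(z>0.072)&(z<0.09)),("above 0.09",reg&(z>0.092))]:
    q=P[cond];print(nm,len(q));print(np.c_[np.argwhere(cond)[:,::-1],np.round(q,3)][::max(1,len(q)//40)])
```

```text
deck z 0.030702793578383014 [ 247  176  136  115 8505]
((0.6033511161804199, -0.016819894313812256), (0.28500837087631226, 0.21678411960601807), 76.23136901855469)
[[ 0.4641575  -0.12943168]
 [ 0.67471224 -0.18102668]
 [ 0.7425448   0.09579189]
 [ 0.53199     0.1473869 ]]
lever70-90 472
[[ 3.16e+02  1.94e+02  6.85e-01 -1.60e-02  7.50e-02]
 [ 3.13e+02  1.98e+02  6.74e-01 -9.00e-03  7.90e-02]
 [ 3.10e+02  2.00e+02  6.69e-01 -2.00e-03  8.20e-02]
 [ 3.14e+02  2.01e+02  6.67e-01 -1.20e-02  8.00e-02]
 [ 3.08e+02  2.03e+02  6.62e-01  2.00e-03  7.70e-02]
 [ 3.10e+02  2.04e+02  6.59e-01 -2.00e-03  8.00e-02]
 [ 3.07e+02  2.06e+02  6.54e-01  4.00e-03  8.30e-02]
 [ 3.10e+02  2.07e+02  6.52e-01 -3.00e-03  8.30e-02]
 [ 3.06e+02  2.09e+02  6.47e-01  7.00e-03  8.20e-02]
 [ 3.08e+02  2.10e+02  6.45e-01  2.00e-03  8.20e-02]
 [ 3.09e+02  2.11e+02  6.43e-01 -0.00e+00  8.00e-02]
 [ 3.04e+02  2.13e+02  6.38e-01  1.10e-02  7.80e-02]
 [ 3.07e+02  2.14e+02  6.35e-01  4.00e-03  8.20e-02]
 [ 3.03e+02  2.16e+02  6.30e-01  1.30e-02  8.00e-02]
 [ 3.06e+02  2.17e+02  6.28e-01  6.00e-03  8.30e-02]
 [ 3.02e+02  2.19
[... 3009 characters left out ...]
 9.80e-02]
 [ 2.90e+02  2.18e+02  6.20e-01  4.20e-02  1.03e-01]
 [ 2.88e+02  2.19e+02  6.19e-01  4.70e-02  1.00e-01]
 [ 2.92e+02  2.19e+02  6.20e-01  3.80e-02  9.30e-02]
 [ 2.90e+02  2.20e+02  6.16e-01  4.20e-02  1.02e-01]
 [ 2.88e+02  2.21e+02  6.14e-01  4.70e-02  9.90e-02]
 [ 2.86e+02  2.22e+02  6.11e-01  5.10e-02  1.01e-01]
 [ 2.90e+02  2.22e+02  6.12e-01  4.20e-02  1.01e-01]
 [ 2.88e+02  2.23e+02  6.09e-01  4.60e-02  1.04e-01]
 [ 2.86e+02  2.24e+02  6.07e-01  5.10e-02  9.70e-02]
 [ 2.90e+02  2.24e+02  6.06e-01  4.20e-02  1.03e-01]
 [ 2.88e+02  2.25e+02  6.04e-01  4.60e-02  1.04e-01]
 [ 2.87e+02  2.26e+02  6.02e-01  4.90e-02  1.00e-01]
 [ 2.88e+02  2.27e+02  6.01e-01  4.70e-02  9.40e-02]]
```

Run:
```python
import cv2
a=cv2.imread("pics/top0.png")[165:300,235:395];cv2.imwrite("pics/tc.png",cv2.resize(a,None,fx=5,fy=4.4,interpolation=cv2.INTER_CUBIC)[:600,:800])
a=cv2.imread("pics/side0.png")[210:350,235:395];cv2.imwrite("pics/sc.png",cv2.resize(a,None,fx=4,fy=4,interpolation=cv2.INTER_CUBIC))
```

```text
(no output)
```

View pics/tc.png

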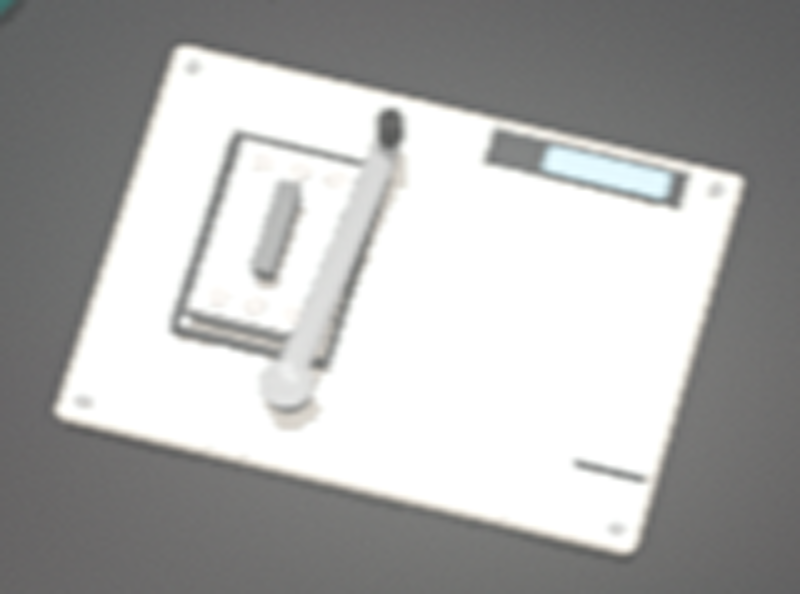

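View pics/sc.png

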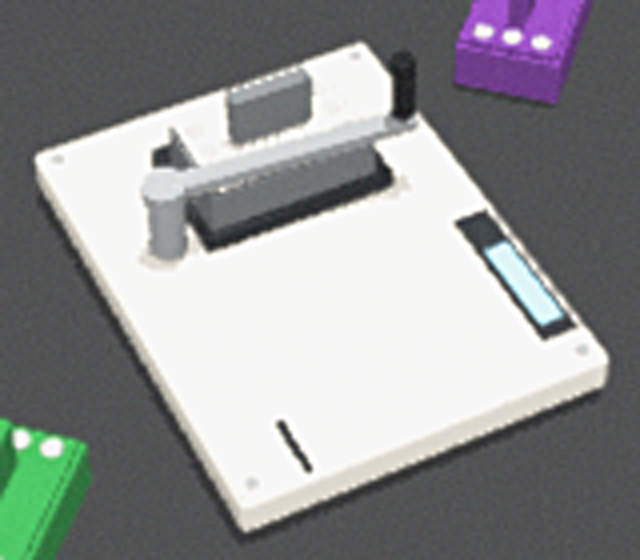

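Request:
play_rows --commands '[{"grip":-1,"rz":-0.094},{"grip":-1,"x":-0.048,"y":-0.0276},{"grip":-1,"x":-0.048,"y":-0.0276},{"grip":-1,"x":-0.048,"y":-0.0276},{"grip":-1,"x":-0.048,"y":-0.0276},{"grip":-1,"x":-0.048,"y":-0.0276},{"grip":-1,"x":-0.048,"y":-0.0276},{"grip":-1,"x":-0.048,"y":-0.0276},{"grip":-1,"x":-0.048,"y":-0.0276},{"grip":-1,"x":-0.048,"y":-0.0276},{"grip":-1,"x":-0.048,"y":-0.0276},{"grip":-1,"x":-0.048,"y":-0.0276}]' --squeeze 25

```text
invalid input at $.commands[0]: expected keys grip, x, y, z, rx, ry, rz
```

Request:
play_rows --commands '[{"grip":-1,"x":-0.034,"y":-0.019},{"grip":-1,"x":-0.0335,"y":-0.019},{"grip":-1},{"grip":-1}]'

```text
invalid input at $.commands[0]: expected keys grip, x, y, z, rx, ry, rz
```

Run:
```python
from h import *
s=env.observe();print(s["time_s"],s["position"],s["tool_rot"].round(3),s["ft_force"].round(1))
im=optics.get_image("wrist");P=cloud(im);cv2.imwrite("pics/w1.png",im["color"])
np.savez("pics/w1.npz",P=P,c=im["color"])
m=(P[...,2]>0.095)&(P[...,2]<0.14)
n,l,st,_=cv2.connectedComponentsWithStats(m.astype(np.uint8))
for k in range(1,n):
    if st[k,4]>30: print(st[k],np.nanmedian(P[l==k],0).round(4),np.ptp(P[l==k],axis=0).round(3))
```

```text
1.05 [0.22111249 0.50356909 0.2453538 ] [[-0.916  0.402  0.   ]
 [ 0.402  0.916  0.   ]
 [-0.     0.    -1.   ]] [-0.6  0.5 -0.3]
```

View pics/w1.png

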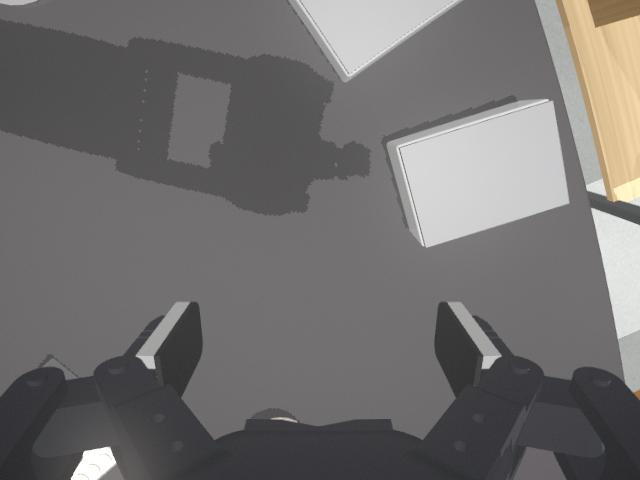

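All the keys are needed in every row, so nothing moved. The wrist picture only shows the start area.

Request:
play_rows --commands '[{"grip":-1,"x":0,"y":0,"z":0,"rx":0,"ry":0,"rz":-0.094},{"grip":-1,"x":-0.048,"y":-0.0276,"z":0,"rx":0,"ry":0,"rz":0},{"grip":-1,"x":-0.048,"y":-0.0276,"z":0,"rx":0,"ry":0,"rz":0},{"grip":-1,"x":-0.048,"y":-0.0276,"z":0,"rx":0,"ry":0,"rz":0},{"grip":-1,"x":-0.048,"y":-0.0276,"z":0,"rx":0,"ry":0,"rz":0},{"grip":-1,"x":-0.048,"y":-0.0276,"z":0,"rx":0,"ry":0,"rz":0},{"grip":-1,"x":-0.048,"y":-0.0276,"z":0,"rx":0,"ry":0,"rz":0},{"grip":-1,"x":-0.048,"y":-0.0276,"z":0,"rx":0,"ry":0,"rz":0},{"grip":-1,"x":-0.048,"y":-0.0276,"z":0,"rx":0,"ry":0,"rz":0},{"grip":-1,"x":-0.048,"y":-0.0276,"z":0,"rx":0,"ry":0,"rz":0},{"grip":-1,"x":-0.048,"y":-0.0276,"z":0,"rx":0,"ry":0,"rz":0},{"grip":-1,"x":-0.048,"y":-0.0276,"z":0,"rx":0,"ry":0,"rz":0}]' --squeeze 25

```text
time_s: 2.6
position: [0.628, 0.0478, 0.2454]
tool_rot: [[-0.949, 0.314, 0.0], [0.314, 0.949, 0.0], [-0.0, 0.0, -1.0]]
ft_force: [0.5, 0.3, 0.6]
grip_width: 0.0857
```

Request:
play_rows --commands '[{"grip":-1,"x":-0.034,"y":-0.019,"z":0,"rx":0,"ry":0,"rz":0},{"grip":-1,"x":-0.0335,"y":-0.019,"z":0,"rx":0,"ry":0,"rz":0},{"grip":-1,"x":0,"y":0,"z":0,"rx":0,"ry":0,"rz":0},{"grip":-1,"x":0,"y":0,"z":0,"rx":0,"ry":0,"rz":0}]'

```text
time_s: 3.1
position: [0.6788, -0.0076, 0.2452]
tool_rot: [[-0.949, 0.314, -0.001], [0.314, 0.949, 0.0], [0.001, 0.0, -1.0]]
ft_force: [-1.3, 1.3, 0.7]
grip_width: 0.0852
```

Run:
```python
from h import *
s=env.observe();print(s["time_s"],s["position"],s["tool_rot"].round(3),s["ft_force"].round(1))
im=optics.get_image("wrist");P=cloud(im);cv2.imwrite("pics/w1.png",im["color"])
np.savez("pics/w1.npz",P=P,c=im["color"])
m=(P[...,2]>0.09)&(P[...,2]<0.14)
n,l,st,_=cv2.connectedComponentsWithStats(m.astype(np.uint8))
for k in range(1,n):
    if st[k,4]>30: print(st[k],np.nanmedian(P[l==k],0).round(4),np.ptp(P[l==k],axis=0).round(3))
```

```text
3.1 [ 0.67879375 -0.00756045  0.24515559] [[-0.949  0.314 -0.001]
 [ 0.314  0.949  0.   ]
 [ 0.001  0.    -1.   ]] [-1.3  1.3  0.7]
[ 356   87   22   77 1450] [0.6236 0.0444 0.0994] [0.05  0.023 0.012]
[310 211  21  31 524] [ 0.6752 -0.0052  0.1207] [0.014 0.014 0.033]
[622 253  18  25 304] [0.7881 0.2169 0.0967] [0.019 0.013 0.01 ]
```

View pics/w1.png

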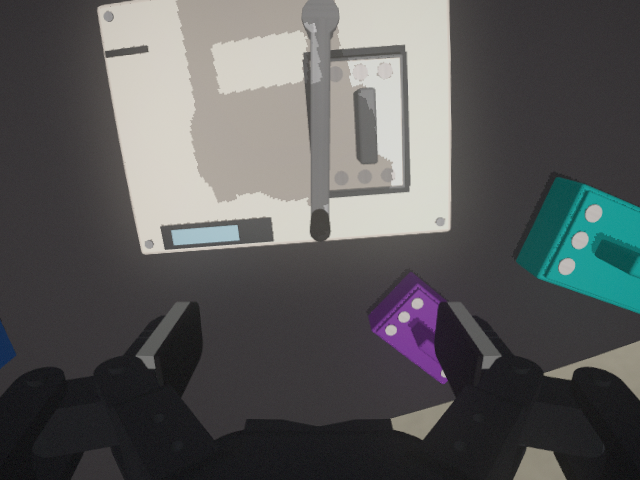

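The wrist view shows the knob at (319,225), the post at (320,15) and the fin at (366,125). The mark is at (127,51). I'll refine the poses from this view.

Run:
```python
import numpy as np,cv2
d=np.load("pics/w1.npz");P=d["P"];c=d["c"].astype(int);z=P[...,2]
v,u=np.mgrid[:480,:640]
kn=P[(z>0.117)&(u>300)&(u<340)&(v>200)&(v<250)];print("knob top",kn.mean(0),len(kn),(kn.max(0)+kn.min(0))/2)
fi=P[(z>0.097)&(u>340)&(u<390)&(v>80)&(v<170)]
r=cv2.minAreaRect(fi[:,:2].astype(np.float32));print("fin",r,fi.mean(0))
bd=P[(abs(z-0.066)<0.004)&(u>325)&(u<410)&(v>50)&(v<190)];print("body",cv2.minAreaRect(bd[:,:2].astype(np.float32)),np.median(bd,0))
x,y=P[...,0],P[...,1]
dk=(abs(z-0.030)<0.006)&(v<260)&(u<460)
n,l,st,_=cv2.connectedComponentsWithStats(dk.astype(np.uint8));k=1+np.argmax(st[1:,4]);m=l==k
r=cv2.minAreaRect(P[m][:,:2].astype(np.float32));print("deck",r,cv2.boxPoints(r),np.median(z[m]))
mk=(v>40)&(v<60)&(u>100)&(u<155)&(c.max(2)<110)&(abs(z-.03)<.006)
q=P[mk];print("mark",cv2.minAreaRect(q[:,:2].astype(np.float32)),q.mean(0))
ps=P[(z>.072)&(z<.1)&(u>300)&(u<340)&(v<32)];print("hinge",ps.mean(0),(ps.max(0)+ps.min(0))/2,ps.min(0),ps.max(0))
lv=P[(z>.07)&(z<.09)&(u>300)&(u<340)&(v>40)&(v<205)];A=lv[:,:2]-lv[:,:2].mean(0);w=np.linalg.svd(A,full_matrices=0)[2][0];print("lever",lv[:,:2].mean(0),np.degrees(np.arctan2(w[1],w[0])))
```

```text
knob top [ 0.67736281 -0.005713    0.12104107] 352 [ 0.67815736 -0.00597379  0.12005296]
fin ((0.6246225237846375, 0.044752031564712524), (0.012204729951918125, 0.04981940984725952), 75.26339721679688) [0.62409675 0.0446903  0.0993817 ]
body ((0.6251879334449768, 0.047998927533626556), (0.058016762137413025, 0.09762146323919296), 74.46857452392578) [0.62424481 0.04892954 0.0656274 ]
deck ((0.5882425308227539, -0.06919138133525848), (0.17150703072547913, 0.21579426527023315), 76.19117736816406) [[ 0.46299598 -0.1267132 ]
 [ 0.6725533  -0.17821962]
 [ 0.71348906 -0.01166956]
 [ 0.50393176  0.03983685]] 0.02956897058728336
mark ((0.5077193379402161, -0.11483514308929443), (0.03608040139079094, 0.005574926733970642), 75.97103118896484) [ 0.50805598 -0.11494727  0.03218026]
hinge [0.54563879 0.0378921  0.07946694] [0.54541628 0.03818826 0.07795333] [0.53349993 0.02536984 0.07354107] [0.55733264 0.05100668 0.0823656 ]
lever [0.61354455 0.01550267] -18.21430109216325
```

Request:
play_rows --commands '[{"grip":-1,"x":0.0018,"y":0.0013,"z":0.03,"rx":0,"ry":0,"rz":0},{"grip":-1,"x":0,"y":0,"z":0.04,"rx":0,"ry":0,"rz":0},{"grip":-1,"x":0,"y":0,"z":0.04,"rx":0,"ry":0,"rz":0},{"grip":-1,"x":0,"y":0,"z":0.022,"rx":0,"ry":0,"rz":0},{"grip":-1,"x":0,"y":0,"z":0.01,"rx":0,"ry":0,"rz":0},{"grip":0,"x":0,"y":0,"z":0,"rx":0,"ry":0,"rz":0},{"grip":1,"x":0,"y":0,"z":0,"rx":0,"ry":0,"rz":0},{"grip":1,"x":0,"y":0,"z":0,"rx":0,"ry":0,"rz":0},{"grip":1,"x":0,"y":0,"z":0,"rx":0,"ry":0,"rz":0},{"grip":1,"x":0,"y":0,"z":0,"rx":0,"ry":0,"rz":0}]' --squeeze 25

```text
time_s: 4.4
position: [0.6779, -0.0062, 0.1039]
tool_rot: [[-0.949, 0.314, 0.001], [0.314, 0.949, -0.0], [-0.001, 0.0, -1.0]]
ft_force: [-0.8, -0.1, 2.7]
grip_width: 0.0133
```

Request:
play_rows --commands '[{"grip":1,"x":0.00108,"y":-0.01736,"z":0,"rx":0,"ry":0,"rz":0.1247},{"grip":1,"x":0.00108,"y":-0.01736,"z":0,"rx":0,"ry":0,"rz":0.1247},{"grip":1,"x":0.00108,"y":-0.01736,"z":0,"rx":0,"ry":0,"rz":0.1247},{"grip":1,"x":0.00108,"y":-0.01736,"z":0,"rx":0,"ry":0,"rz":0.1247},{"grip":1,"x":0.00108,"y":-0.01736,"z":0,"rx":0,"ry":0,"rz":0.1247},{"grip":1,"x":0.00108,"y":-0.01736,"z":0,"rx":0,"ry":0,"rz":0.1247}]'

```text
time_s: 5.15
position: [0.6122, -0.0845, 0.1038]
tool_rot: [[-0.478, 0.878, 0.001], [0.878, 0.478, 0.001], [0.0, 0.001, -1.0]]
ft_force: [-0.8, 4.4, 5.0]
grip_width: 0.0133
```

Run:
```python
from h import *
s=env.observe();print(s["time_s"],s["position"],s["q"].round(1),s["ft_force"].round(1),s["grip_width"])
d=s["position"][:2]-[.5455,.037];print(np.hypot(*d),np.degrees(np.arctan2(d[1],d[0])),np.degrees(np.arctan2(*s["tool_rot"][[1,0],1])))
```

```text
5.15 [ 0.61222784 -0.08451177  0.10384996] [-18.8  35.7  74.7   0.1  69.6 -47.4] [-0.8  4.4  5. ] 0.01325477856373141
0.13862797153778 -61.226736149244374 28.572041967040228
```

Request:
play_rows --commands '[{"grip":1,"x":0.00108,"y":-0.01736,"z":0,"rx":0,"ry":0,"rz":0.1247},{"grip":1,"x":0.00108,"y":-0.01736,"z":0,"rx":0,"ry":0,"rz":0.1247},{"grip":1,"x":0.00108,"y":-0.01736,"z":0,"rx":0,"ry":0,"rz":0.1247},{"grip":1,"x":0.00108,"y":-0.01736,"z":0,"rx":0,"ry":0,"rz":0.1247},{"grip":1,"x":0.00108,"y":-0.01736,"z":0,"rx":0,"ry":0,"rz":0.1247},{"grip":1,"x":0.00108,"y":-0.01736,"z":0,"rx":0,"ry":0,"rz":0.1247},{"grip":1,"x":0,"y":0,"z":0,"rx":0,"ry":0,"rz":0},{"grip":1,"x":0,"y":0,"z":0,"rx":0,"ry":0,"rz":0}]'

```text
time_s: 6.15
position: [0.5117, -0.097, 0.1038]
tool_rot: [[0.243, 0.97, 0.001], [0.97, -0.243, 0.001], [0.001, 0.001, -1.0]]
ft_force: [0.4, 5.4, 3.2]
grip_width: 0.0131
```

Run:
```python
from h import *
s=env.observe();print(s["time_s"],s["position"],s["q"].round(1),s["ft_force"].round(1),s["grip_width"])
d=s["position"][:2]-[.5455,.037];print(np.hypot(*d),np.degrees(np.arctan2(d[1],d[0])),np.degrees(np.arctan2(*s["tool_rot"][[1,0],1])))
for n in ["top","side","wrist"]:
    im=optics.get_image(n);cv2.imwrite(f"pics/{n}2.png",im["color"])
    np.savez(f"pics/{n}2.npz",P=cloud(im),c=im["color"])
```

```text
6.15 [ 0.51165499 -0.09696388  0.1038385 ] [-23.8  27.6  91.1   0.1  61.3  -9.8] [0.4 5.4 3.2] 0.013057186647379012
0.13817310560489585 -104.17866993665162 -14.041024784834615
```

View pics/wrist2.png

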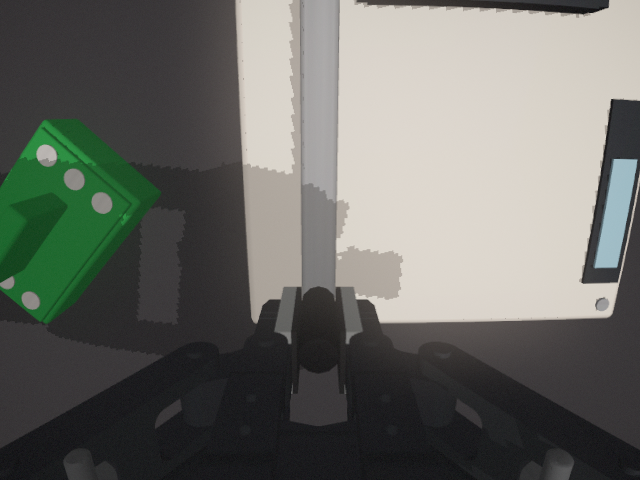

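View pics/side2.png

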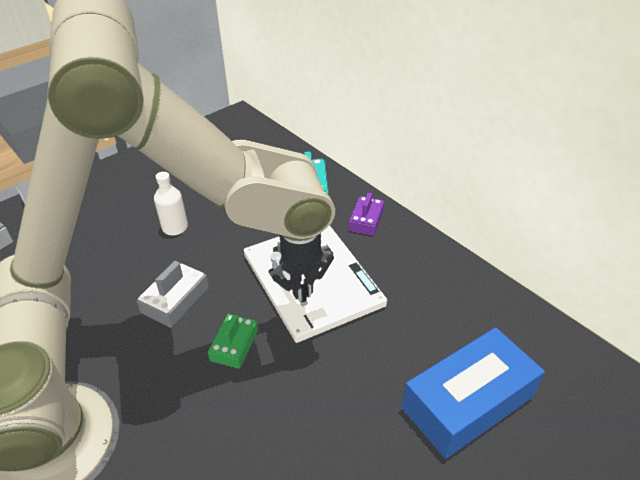

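The lever bar runs straight to the knob held between the pads, parallel to the deck's edge. I'll release it, rise and check the angle.

Request:
play_rows --commands '[{"grip":-1,"x":0,"y":0,"z":0,"rx":0,"ry":0,"rz":0},{"grip":-1,"x":0,"y":0,"z":0,"rx":0,"ry":0,"rz":0},{"grip":-1,"x":0,"y":0,"z":0,"rx":0,"ry":0,"rz":0},{"grip":-1,"x":0,"y":0,"z":-0.02,"rx":0,"ry":0,"rz":0},{"grip":-1,"x":0,"y":0,"z":-0.04,"rx":0,"ry":0,"rz":0},{"grip":-1,"x":0,"y":0,"z":-0.05,"rx":0,"ry":0,"rz":0},{"grip":-1,"x":0,"y":0,"z":-0.03,"rx":0,"ry":0,"rz":0},{"grip":-1,"x":0,"y":0,"z":0,"rx":0,"ry":0,"rz":0},{"grip":-1,"x":0,"y":0,"z":0,"rx":0,"ry":0,"rz":0}]'

```text
time_s: 7.42
position: [0.511, -0.0976, 0.2423]
tool_rot: [[0.243, 0.97, -0.002], [0.97, -0.243, 0.001], [0.0, -0.002, -1.0]]
ft_force: [0.8, 0.1, -0.6]
grip_width: 0.0851
```

Run:
```python
from h import *
s=env.observe();print(s["time_s"],s["position"],s["tool_rot"].round(3),s["ft_force"].round(1))
for n in ["wrist"]:
    im=optics.get_image(n);cv2.imwrite(f"pics/{n}3.png",im["color"])
    np.savez(f"pics/{n}3.npz",P=cloud(im),c=im["color"])
```

```text
7.425 [ 0.51095312 -0.09758593  0.2422584 ] [[ 0.243  0.97  -0.002]
 [ 0.97  -0.243  0.001]
 [ 0.    -0.002 -1.   ]] [ 0.8  0.1 -0.6]
```

View pics/wrist3.png

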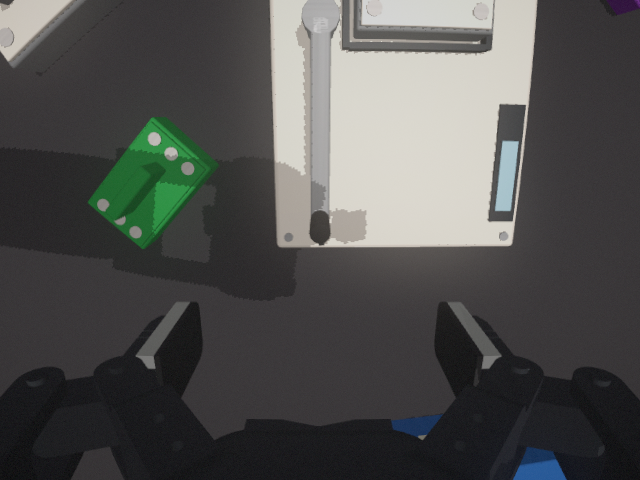

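Run:
```python
import numpy as np,cv2
d=np.load("pics/wrist3.npz");P=d["P"];z=P[...,2];v,u=np.mgrid[:480,:640]
def ax(q):
    A=q[:,:2]-q[:,:2].mean(0);w=np.linalg.svd(A,full_matrices=0)[2][0];return q[:,:2].mean(0).round(4),np.degrees(np.arctan(w[1]/w[0]))
lv=P[(z>.07)&(z<.09)&(u>300)&(u<340)&(v>45)&(v<205)];print("lever",ax(lv))
kn=P[(z>.115)&(u>300)&(u<340)&(v>200)&(v<250)];k=(kn.max(0)+kn.min(0))/2;print("knob",kn.mean(0),k)
ps=P[(z>.072)&(z<.1)&(u>300)&(u<345)&(v<32)];h=(ps.max(0)+ps.min(0))/2;print("hinge",h,np.degrees(np.arctan2(*(k-h)[[1,0]])))
dk=(abs(z-.03)<.006)&(v<260)&(u>250)&(u<560)
n,l,st,_=cv2.connectedComponentsWithStats(dk.astype(np.uint8));m=l==1+np.argmax(st[1:,4])
cs=[]
for col in range(290,500,3):   # -y edge
    r=np.where(m[:,col])[0].max()
    if r>235: cs.append(P[r,col])
print("edge -y",ax(np.array(cs)),len(cs))
cs=[]
for row in range(60,235,3):
    cs.append(P[row,np.where(m[row])[0].min()])
print("edge -x",ax(np.array(cs)))
```

```text
lever (array([ 0.5275, -0.0328]), np.float64(75.92656478141355))
knob [ 0.51131661 -0.09671923  0.1208832 ] [ 0.51105818 -0.0974169   0.11947525]
hinge [0.54508681 0.03786055 0.07712006] -104.11963455352956
edge -y (array([ 0.5665, -0.1511]), np.float64(-14.290772428062537)) 70
edge -x (array([ 0.4851, -0.0422]), np.float64(76.4799576061913))
```

The lever stands about 90° from locked: its bar is at 75.9° and the dock's y axis at about 76.2°. Now I'll go over the fin.

Request:
play_rows --commands '[{"grip":-1,"x":0.0414,"y":0.0189,"z":0,"rx":0,"ry":0,"rz":0},{"grip":-1,"x":0.0414,"y":0.0189,"z":0,"rx":0,"ry":0,"rz":0},{"grip":-1,"x":0.0414,"y":0.0189,"z":0,"rx":0,"ry":0,"rz":0},{"grip":-1,"x":0.0414,"y":0.0189,"z":0,"rx":0,"ry":0,"rz":0},{"grip":-1,"x":0,"y":0,"z":0,"rx":0,"ry":0,"rz":-0.156},{"grip":-1,"x":0,"y":0,"z":0,"rx":0,"ry":0,"rz":-0.156},{"grip":-1,"x":0,"y":0,"z":0,"rx":0,"ry":0,"rz":-0.156},{"grip":-1,"x":0,"y":0,"z":0,"rx":0,"ry":0,"rz":-0.156},{"grip":-1,"x":0,"y":0,"z":0,"rx":0,"ry":0,"rz":-0.156},{"grip":-1,"x":0,"y":0,"z":0,"rx":0,"ry":0,"rz":-0.156},{"grip":-1,"x":0,"y":0,"z":0,"rx":0,"ry":0,"rz":-0.156},{"grip":-1,"x":0,"y":0,"z":0,"rx":0,"ry":0,"rz":-0.156}]'

```text
time_s: 8.98
position: [0.6247, 0.0446, 0.2416]
tool_rot: [[-0.846, 0.534, -0.003], [0.534, 0.846, 0.0], [0.003, -0.001, -1.0]]
ft_force: [0.5, -0.9, -0.3]
grip_width: 0.0856
```

Request:
play_rows --commands '[{"grip":-1,"x":0,"y":0,"z":0,"rx":0,"ry":0,"rz":-0.156},{"grip":-1,"x":0,"y":0,"z":0,"rx":0,"ry":0,"rz":-0.156},{"grip":-1,"x":0,"y":0,"z":0,"rx":0,"ry":0,"rz":0},{"grip":-1,"x":0,"y":0,"z":0,"rx":0,"ry":0,"rz":0}]'

```text
time_s: 9.48
position: [0.6248, 0.0446, 0.2426]
tool_rot: [[-0.967, 0.256, -0.001], [0.256, 0.967, 0.0], [0.001, -0.0, -1.0]]
ft_force: [-0.1, 0.5, -0.5]
grip_width: 0.0852
```

Run:
```python
from h import *
s=env.observe();print(s["time_s"],s["position"],s["tool_rot"].round(3),s["q"].round(1),s["ft_force"].round(1))
print(np.degrees(np.arctan2(*s["tool_rot"][[1,0],1])))
im=optics.get_image("wrist");cv2.imwrite(f"pics/w4.png",im["color"]);P=cloud(im);z=P[...,2]
m=(z>.094)&(z<.106)
n,l,st,_=cv2.connectedComponentsWithStats(m.astype(np.uint8))
for k in range(1,n):
    if st[k,4]>200: q=P[l==k];print(st[k],q.mean(0),cv2.minAreaRect(q[:,:2].astype(np.float32)))
```

```text
9.475 [0.62484367 0.04458918 0.24259924] [[-0.967  0.256 -0.001]
 [ 0.256  0.967  0.   ]
 [ 0.001 -0.    -1.   ]] [ -6.7  29.8  61.4  -0.   88.9 -81.9] [-0.1  0.5 -0.5]
75.14957684082422
[ 310  189   18   70 1182] [0.62352131 0.0455006  0.09921788] ((0.6243268847465515, 0.04508692026138306), (0.011819722130894661, 0.04947333410382271), 75.48517608642578)
[564 348  73  39 959] [0.80112903 0.24070565 0.09818243] ((0.8066815733909607, 0.2439720332622528), (0.07261285185813904, 0.017368661239743233), 53.83368682861328)
```

View pics/w4.png

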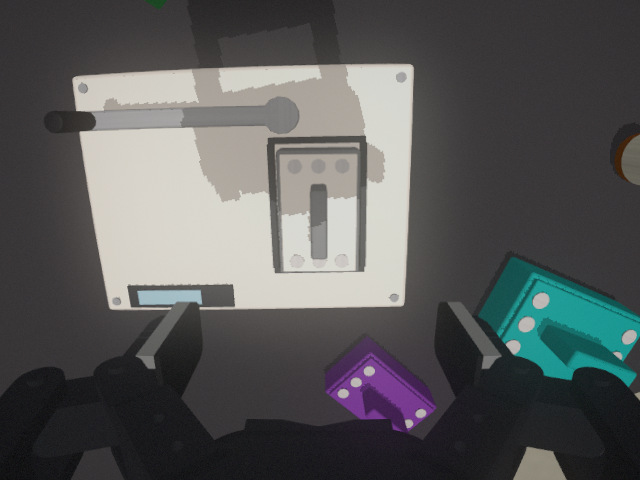

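The fin at (318,222) is centred and aligned between the jaws, and the lever is clear. I'll descend and grip.

Request:
play_rows --commands '[{"grip":-1,"x":0.0005,"y":0.0004,"z":0.03,"rx":0,"ry":0,"rz":-0.006},{"grip":-1,"x":0,"y":0,"z":0.04,"rx":0,"ry":0,"rz":0},{"grip":-1,"x":0,"y":0,"z":0.04,"rx":0,"ry":0,"rz":0},{"grip":-1,"x":0,"y":0,"z":0.03,"rx":0,"ry":0,"rz":0},{"grip":-1,"x":0,"y":0,"z":0.0166,"rx":0,"ry":0,"rz":0},{"grip":0,"x":0,"y":0,"z":0,"rx":0,"ry":0,"rz":0},{"grip":1,"x":0,"y":0,"z":0,"rx":0,"ry":0,"rz":0},{"grip":1,"x":0,"y":0,"z":0,"rx":0,"ry":0,"rz":0},{"grip":1,"x":0,"y":0,"z":0,"rx":0,"ry":0,"rz":0},{"grip":1,"x":0,"y":0,"z":0,"rx":0,"ry":0,"rz":0}]' --squeeze 50

```text
time_s: 10.78
position: [0.6248, 0.0449, 0.0875]
tool_rot: [[-0.969, 0.248, 0.001], [0.248, 0.969, -0.0], [-0.001, -0.0, -1.0]]
ft_force: [-1.1, -1.5, 5.6]
grip_width: 0.0113
```

Request:
play_rows --commands '[{"grip":1,"x":0,"y":0,"z":-0.005,"rx":0,"ry":0,"rz":0},{"grip":1,"x":0,"y":0,"z":-0.01,"rx":0,"ry":0,"rz":0},{"grip":1,"x":0,"y":0,"z":-0.0125,"rx":0,"ry":0,"rz":0},{"grip":1,"x":0,"y":0,"z":-0.0125,"rx":0,"ry":0,"rz":0},{"grip":1,"x":0,"y":0,"z":-0.0125,"rx":0,"ry":0,"rz":0},{"grip":1,"x":0,"y":0,"z":-0.0125,"rx":0,"ry":0,"rz":0},{"grip":1,"x":0,"y":0,"z":-0.0125,"rx":0,"ry":0,"rz":0},{"grip":1,"x":0,"y":0,"z":-0.0125,"rx":0,"ry":0,"rz":0},{"grip":1,"x":0,"y":0,"z":-0.008,"rx":0,"ry":0,"rz":0},{"grip":1,"x":0,"y":0,"z":-0.003,"rx":0,"ry":0,"rz":0},{"grip":1,"x":0,"y":0,"z":0,"rx":0,"ry":0,"rz":0},{"grip":1,"x":0,"y":0,"z":0,"rx":0,"ry":0,"rz":0}]'

```text
time_s: 12.28
position: [0.6244, 0.0451, 0.1872]
tool_rot: [[-0.969, 0.248, -0.001], [0.248, 0.969, 0.0], [0.001, -0.0, -1.0]]
ft_force: [0.0, 0.3, -2.4]
grip_width: 0.0113
```

```bash
python3 - <<'E'
from h import *
s=env.observe();print(s["time_s"],s["position"],s["tool_rot"].round(3),s["ft_force"].round(1),s["wrist_torque"].round(2),s["grip_width"])
for n in ["side","wrist"]:
    im=optics.get_image(n);P=cloud(im);cv2.imwrite(f"pics/{n}5.png",im["color"]);np.savez(f"pics/{n}5.npz",P=P,c=im["color"])
    near=(abs(P[...,0]-.625)<.075)&(abs(P[...,1]-.045)<.06)&(P[...,2]>.11)
    print(n,near.sum())
    m=near&(abs(P[...,2]-.166)<.006); q=P[m]
    if len(q)>100:
        A=np.c_[q[:,:2]-q[:,:2].mean(0),np.ones(len(q))];f=np.linalg.lstsq(A,q[:,2],rcond=None)[0];print("top plane tilt deg",np.degrees(f[:2]),f[2],len(q),cv2.minAreaRect(q[:,:2].astype(np.float32)))
    if near.sum()>100: print("z low pct",np.percentile(P[near][:,2],[0,1,5]))
E
python3 - <<'E'
import cv2
a=cv2.imread("pics/side5.png")[150:350,200:440];cv2.imwrite("pics/s5c.png",cv2.resize(a,None,fx=3,fy=3,interpolation=cv2.INTER_CUBIC))
E
```

```text
12.275 [0.62439195 0.04512898 0.18720836] [[-0.969  0.248 -0.001]
 [ 0.248  0.969  0.   ]
 [ 0.001 -0.    -1.   ]] [ 0.   0.3 -2.4] [-0.07 -0.04  0.02] 0.01126104694283641
side 6352
top plane tilt deg [0.97761634 1.57841869] 0.16548544763105072 741 ((0.6239582300186157, 0.04317060858011246), (0.06543098390102386, 0.10062440484762192), 75.41564178466797)
z low pct [0.12795751 0.13496632 0.14825795]
wrist 91298
top plane tilt deg [ 0.35790212 -0.14818377] 0.16479807309283245 18246 ((0.623227059841156, 0.04528249427676201), (0.06460180878639221, 0.0978984385728836), 75.6755599975586)
z low pct [0.13290387 0.15358419 0.1639736 ]
```

View pics/s5c.png

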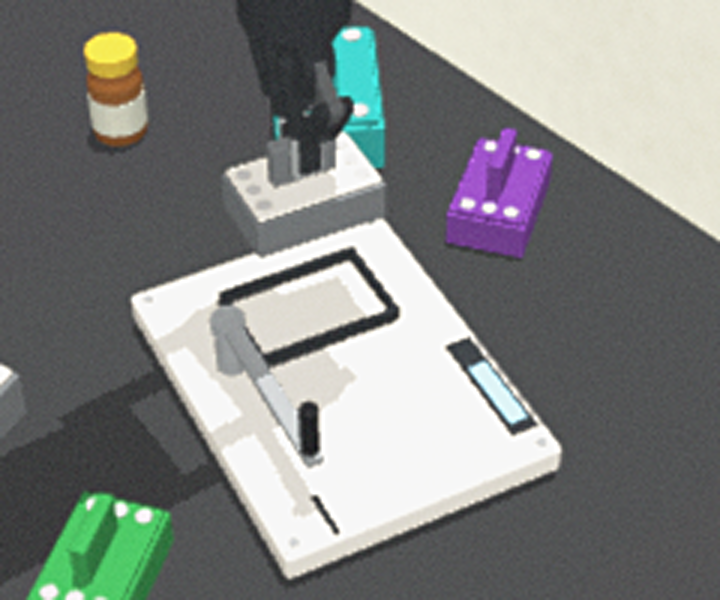

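View pics/wrist5.png

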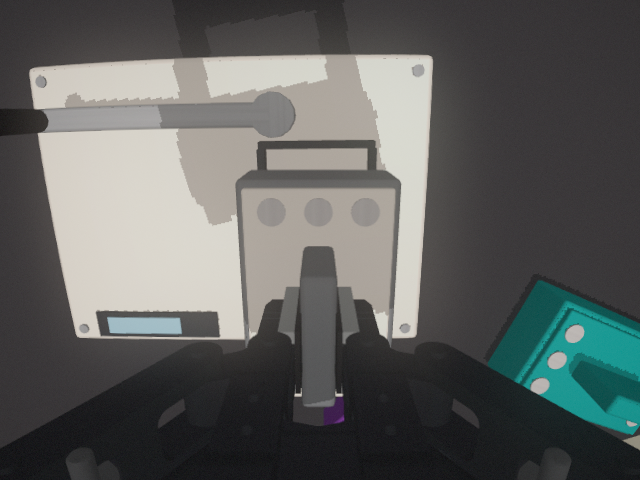

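The side view shows the cartridge hanging level above its pocket, with the lever pointing along the mark. Its top is at z 0.165, which puts the underside about 99 mm above the deck. I'll hold still for a moment, check for slip, and hand in.

Request:
play_rows --commands '[{"grip":1,"x":0,"y":0,"z":-0.001,"rx":0,"ry":0,"rz":0},{"grip":1,"x":0,"y":0,"z":0,"rx":0,"ry":0,"rz":0},{"grip":1,"x":0,"y":0,"z":0,"rx":0,"ry":0,"rz":0},{"grip":1,"x":0,"y":0,"z":0,"rx":0,"ry":0,"rz":0},{"grip":1,"x":0,"y":0,"z":0,"rx":0,"ry":0,"rz":0},{"grip":1,"x":0,"y":0,"z":0,"rx":0,"ry":0,"rz":0}]'

```text
time_s: 13.12
position: [0.6245, 0.0451, 0.1887]
tool_rot: [[-0.969, 0.248, -0.0], [0.248, 0.969, -0.0], [0.0, -0.0, -1.0]]
ft_force: [0.4, 0.4, -1.9]
grip_width: 0.0114
```

Run:
```python
from h import *
s=env.observe();print(s["time_s"],s["position"],s["ft_force"].round(1),s["grip_width"],s["qvel"].round(2))
im=optics.get_image("wrist");P=cloud(im)
q=P[(abs(P[...,0]-.625)<.075)&(abs(P[...,1]-.045)<.06)&(abs(P[...,2]-.166)<.006)]
A=np.c_[q[:,:2]-q[:,:2].mean(0),np.ones(len(q))];f=np.linalg.lstsq(A,q[:,2],rcond=None)[0];print(np.degrees(f[:2]),f[2])
if abs(f[2]-.166)<.004 and np.abs(np.degrees(f[:2])).max()<1.5: print(order.close_job())
```

```text
13.125 [0.62454625 0.04511788 0.18871261] [ 0.4  0.4 -1.9] 0.011433869183229365 [ 0.03 -0.03 -0.14 -0.04 -0.07 -0.03]
[ 0.54646413 -0.21312551] 0.1661101222043662
the job is handed in; nothing more can be done
None
```

The clamp lever is square out to the side, and the cartridge is held above its pocket. I handed the job in at about 13 s of the 61 s allowed.

- **Lever:** I gripped it by the knob, swung it out and let go. After release the bar lay within about 0.3° of the dock's -y direction (about 90° from locked). The side picture shows it pointing along the release mark.
- **Cartridge:** I gripped the smaller grey one by its fin with 50 N and lifted it straight up. The last check put its top at z 0.166 m, so its underside is about 100 mm above the deck. It was level to about 0.5° and still, with no sign of slip.
- **Bystanders:** I worked clear of the bottles, the wipes box and the look-alikes. I did not measure their positions again at the end.

One check disagreed. Before the last small lift, the side camera's plane fit gave a tilt of 1 to 1.6°, while the wrist camera gave 0.4°. I trusted the wrist view because it had many more points (18,246 against 741).

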